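Press the lid of a moisture tin home in the bench lid press

TASK

Close the moisture tin whose lid is standing proud, with the bench lid press: stand it centred on the press table under the plunger, against the two stop pins, and then, holding the release lever squeezed, slide the press head down to its lowest notch and let the lever go so that it locks there. Then push the plunger down through its full stroke so that the lid goes fully home, and let it spring back up. Leave the closed tin standing in the press, and do not disturb the two closed tins or the wash bottle near the press.

Things in the scene. Friction and masses are not known exactly. Their poses are not given: they have to be found in the camera images.
- lid_press: Bench lid press, fixed: grey base plate 188 x 130 x 12 mm, square steel column 30 x 30 mm, 316 mm tall, with four notches, grey head sliding on it. Origin on the bench on the plunger axis; x points from its open front back to the column (centre 85 mm behind the axis), y to its left, z up. The front faces the robot, turned up to 0.3 rad either way.
- press_table (a point): Centre of the bright disc on the base plate's top, on the plunger axis, 12 mm above the bench: the tin's place; axes as lid_press. Two stop pins (12 mm thick, 14 mm high) stand behind it, 39.5 mm out at 35 degrees either side of +x; a tin touching both stands 1 to 2 mm behind the axis. The head overhangs it: bring the tin in upright from the front with the hand tilted 40 to 45 degrees.
- press_head (a joint): How far the head stands below its top position, m: notches at 0, 0.04, 0.08 and 0.12 (lowest; end stop 0.1205). Starts at 0 to 0.03, perhaps between notches. With the lever's nose in a notch it cannot move; else it slides stiffly (4 N down, 18 N up) and stays where left. The plunger foot (disc, diameter 54 mm), plunger up, is 190.5 mm less this reading above the press table.
- press_lever (a joint): Angle of the sprung release lever, rad: 0 let go with its nose in a notch, about 0.14 let go with its nose resting on the column between notches, above 0.17 nose clear of the notches, 0.24 fully squeezed. Squeezing at grip_point takes 3 to 8 N.
- press_plunger (a joint): How far the plunger is pushed into the head, m: 0 up, 0.026 full stroke. Its spring takes 4 N at first, 10 N at full stroke, and lifts it again; a stiff lid adds about 4 N. With the head in the lowest notch, full stroke brings the foot to 44.5 mm above the press table, just where a tin's lid is home.
- grip_point (a point): Midway between two grips that stick out on the right (-y) of the head, at mid height, 33 mm behind and 120 mm right of the plunger axis; moves with the head (245 mm above the bench at the top, 125 in the lowest notch). Grips: 12 mm thick, 22 high, ending 34 mm beyond it. Front one fixed, outer face 17 mm ahead of the point; rear one is the lever, outer face 29 mm behind let go, 11 mm squeezed.
- knob_top (a point): Top centre of the black mushroom knob (diameter 56 mm) on the plunger, to be pushed straight down. 323 mm above the bench with the head at the top, 203 mm in the lowest notch; the column, whose front face is 70 mm behind it, then stands 113 mm higher.
- loose_tin: Round aluminium moisture tin whose lid stands 8 to 12 mm proud: body diameter 64 mm, lid 67 mm, 44 mm tall when closed, 40 to 90 g. Origin at the centre of its underside, z up along its axis. Stands on a black mat 4 mm thick with the two closed tins, in any of three places 85 to 165 mm apart. A tall sieve shaker stands to its left rear (solid from x = 0.545 and y = 0.24 on).
- loose_tin_lid (a joint): How far that tin's lid stands above its closed place, m: 0 fully home. It slides stiffly (about 4 N).
- closed_tin_a: Identical tin, already closed, 44 mm tall; leave alone. Origin at the centre of its underside.
- closed_tin_b: Identical tin, already closed, 44 mm tall; leave alone. Origin at the centre of its underside.
- wash_bottle: White wash bottle, loose, body 68 mm in diameter, 208 mm tall, its thin bent spout reaching about 80 mm to one side. Origin under it. Leave it standing.
Things that resemble listed ones, but are neither listed nor needed, are in the scene too. Leave any orange or yellow look-alike of the loose_tin alone.

How it is judged (in metres and radians):
On the way, in this order (a step that is already met when the one before it is completed fails the run):
1. the tin stands upright on the press table under the plunger, its lid still proud (horizontal distance between loose_tin and press_table below 0.01 m and z of loose_tin in the frame of press_table below 0.003 m and angle between loose_tin's own z axis and vertical below 0.05 rad and value of joint loose_tin_lid above 0.005 m), for 0.2 s.
2. the head is in its lowest notch with the lever let go, the tin under it and its lid still proud (value of joint press_head above 0.118 m and value of joint press_lever below 0.05 rad and horizontal distance between loose_tin and press_table below 0.01 m and value of joint loose_tin_lid above 0.005 m and value of joint press_plunger below 0.005 m), for 0.2 s.
3. the plunger is pushed through its full stroke onto the tin and the lid goes home (value of joint press_plunger above 0.0235 m and value of joint loose_tin_lid below 0.002 m and value of joint press_head above 0.118 m and horizontal distance between loose_tin and press_table below 0.01 m), for 0.05 s.
At the end, for the whole second after the job is handed in: Lid less than 2 mm proud; tin upright on the press table, within 10 mm of its centre, at rest; head in its lowest notch (within 2 mm) with the lever let go (below 0.05 rad); plunger back up (within 3 mm) (value of joint loose_tin_lid below 0.002 m and value of joint press_plunger below 0.003 m and value of joint press_head above 0.118 m and value of joint press_lever below 0.05 rad and horizontal distance between loose_tin and press_table below 0.01 m and z of loose_tin in the frame of press_table below 0.003 m and angle between loose_tin's own z axis and vertical below 0.05 rad and linear speed of loose_tin below 0.02 m/s); the robot touches nothing.
It fails at once if a closed tin is shifted by more than 20 mm or tipped (distance of any of closed_tin_a, closed_tin_b from where it was at the start of the episode above 0.02 m or angle between any of closed_tin_a, closed_tin_b's own z axis and vertical above 0.3 rad).
It fails at once if the wash bottle is shifted by more than 30 mm or tipped (distance of wash_bottle from where it was at the start of the episode above 0.03 m or angle between wash_bottle's own z axis and vertical above 0.3 rad).
It also fails if it takes over 64 s, if anything falls off the work surface, if the arm or the gripper's body presses on something with over 40 N, if the wrist force passes 120 N, or if a joint passes its speed limit or range.

ROBOT

A 6-joint arm with a two-finger parallel gripper is mounted at the origin on a cart in front of the work surface, level with it; the furniture and walls round the work are solid. World frame = base frame: x ahead of the robot, y to its left, z up, the work surface at z = 0. Lengths are in mm, angles in degrees, forces in N, time in s.
With the tool pointing down it reaches from about 225 to 725 mm from the base axis. Payload 3.1 kg.
Tool frame: the origin (TCP) lies on the centre line of the jaws, within the pads' length; the fingertips stand 11 mm ahead of it and the grasp point (between the pads) lies 8 mm behind it (r.finger_overhang is the distance from the TCP to the fingertips, in mm); z points along the fingers, y is the direction in which the jaws open and shut (so a half turn about z gives the same grasp; the last joint's range is limited). The gripper opens to 85 mm and grips with 20 to 120 N. Pads are 22 mm wide; open, the fingers measure 114 mm over their backs; the gripper's body (76 mm by 85 mm) begins 54 mm behind the grasp point. The pads swing forward as they close: fully open they stand 13 mm farther back than shut.
Start: joints at [-78.312, 2.75, 5.684, 92.934, 0, 82.678], TCP at [171.001, -496.363, 242.312] pointing down, gripper open.
Joint ranges: [-166.93, 166.93], [-56.73, 111.36], [-69.38, 81.34], [-121.58, 131.49], [-85.45, 84.26], [-180, 180]. Speed limits (degrees/s): [159.86, 159.86, 180, 180, 180, 180].

INTERFACE

Orientations are given as [roll, pitch, yaw] about the fixed x, y, z axes, in that order (R = Rz(yaw) Ry(pitch) Rx(roll)).
In Python, from cell import r, cams, finder gives the robot as it stands.
- The arm moves only by the tool send_rows, never from a script. Its arguments are lists of equal length, an entry for each row: "hand": the finger opening in mm, from 0 to 85.4; "linear": the shift along the tool's x, y, z in mm, a list of three; "turn": the turn about the tool's z in degrees. A call has exactly 8 rows; each row shifts and turns the commanded pose from where the row before left it, along the tool's axes as they then stand; what a row does not reach is not made up. A row lasts 1/8 s, in which the tool goes at most 62.5 mm and 10.7 degrees, less where a joint would pass 70% of its speed; a pose out of reach is approached as far as the arm can. A call with a gripper value outside its range is refused whole. The fingers move at their own pace and stop on an object; "force" is the grip in N (left out, the last holds). Time passes only in rows, so rows that do not move let the fingers close, or fill a call up. It gives the time, the measured TCP pose, the force and the opening at its end, in the units of the state.
- r.state(): the state, without advancing time (a new reading comes with each control period).
- cams.grab_frame(name): name is "scene" or "top" or "wrist"; returns (picture, depth): 400x640x3 uint8, red, green, blue; 400x640 float32, mm along the optical axis (not along the pixel's ray), 0 where there is no reading.
- cams.camera_params(name): a dict with "intrinsics" (3x3 intrinsics, pixels), "view" (4x4, takes a point from world to camera coordinates). Camera axes: x right, y up, looking along -z (the intrinsics and any distortion apply to the point x, -y, -z); pixel columns grow to the right and rows downward; lengths in mm; the calibration is good to about 2 mm. A picture is of the moment at which its call begins: read the wrist's pose just before it. camera_params takes no time and is no camera call; for the wrist camera it gives the pose at the moment of the call.
- r.hand_in(): hands the job in, once; it reports no verdict.
Trained networks look in the newest picture that a camera, given by its name, has taken for a name from the list of things; names that differ only in an ending like _2 or _b are one class to them, and where a whole thing is asked for, a point or a joint stands for the part that bears it (a point fixed in the world has none). Each returns a list of dicts, best first, with "p" (0 to 1); they miss things now and then, are a little off and sometimes report something else, mostly with a low value. They report only what shows in the picture. A call takes as long as a camera call. They do not tell look-alikes from the thing itself.
- finder.find_in(camera, label): "at" ([column, row] as shares, 0 to 1, of the picture: columns of its width, rows of its height, amid what is visible of it).
- finder.silhouettes(camera, label): "mask" (400x640 bool, what is visible of it) and "at" ([column, row] as shares, 0 to 1, of the picture: columns of its width, rows of its height, amid what is visible of it).
- finder.pinpoint(camera, label): "at" ([column, row] as shares, 0 to 1, of the picture: columns of its width, rows of its height: a listed point, or the origin of a listed thing).
The state is a dict: "time": time; "joints": joint angles; "joint_velocities": joint speeds; "tau": joint torques, N m; "ee_pos": TCP position; "ee_rot": TCP orientation; "force": force on the tool from outside, world axes, zero at the start; "wrist_torque": the same for the moment, N m; "grip_width": opening from 0.0 (shut) to 1.0 (fully open).
Only numpy, scipy, OpenCV 4.12 (cv2) and the standard library are available. Lean on these libraries where they do the work, as an engineer would, in place of code of your own. Each camera call takes 0.05 s, during which the arm holds its last target. There are 200 camera calls.

## Working session

There is one attempt and no reset: what is moved stays moved. The work goes in short steps, Python scripts to look and compute and a tool call to move; the robot and the scene stay as the last step left them, time stands still between calls to the robot, and variables do not carry over. Pictures are saved under pics/ and viewed, about 8 in all and at most 12, crops included, and the job is handed in when it is done.

Besides the shell and the picture viewer there is one more tool, called by a JSON object that holds its "fn" and its "kwargs", one argument or row to a line. send_rows: Moves the arm, as the interface text tells. Its arguments: {"type":"object","properties":{"hand":{"type":"array","items":{"type":"number"}},"linear":{"type":"array","items":{"type":"array","items":{"type":"number"}}},"turn":{"type":"array","items":{"type":"number"}},"force":{"type":"number"}},"required":["hand","linear","turn"]}

```bash
ls; mkdir -p pics; cat > h.py <<'E'
import numpy as np, cv2
from cell import r, cams, finder
from scipy.spatial.transform import Rotation as R
def proj(name,P):
    c=cams.camera_params(name);K=np.array(c['intrinsics']);V=np.array(c['view'])
    p=V[:3,:3]@np.array(P,float)+V[:3,3]; q=K@np.array([p[0],-p[1],-p[2]]); return q[:2]/q[2]
def unproj(name,u,v,d):
    c=cams.camera_params(name);K=np.array(c['intrinsics']);V=np.array(c['view'])
    q=np.linalg.inv(K)@np.array([u,v,1.0])*d; p=np.array([q[0],-q[1],-q[2]])
    return V[:3,:3].T@(p-V[:3,3])
def cloud(name,D):
    c=cams.camera_params(name);K=np.array(c['intrinsics']);V=np.array(c['view'])
    v,u=np.mgrid[:400,:640]; q=np.stack([u,v,np.ones_like(u)],-1)@np.linalg.inv(K).T*D[...,None]
    return (q*[1,-1,-1]-V[:3,3])@V[:3,:3]
def onplane(name,u,v,z):
    a=unproj(name,u,v,1.);b=unproj(name,u,v,1000.); return a+(b-a)*(z-a[2])/(b[2]-a[2])
def save(I,n): cv2.imwrite('pics/'+n,cv2.cvtColor(I,cv2.COLOR_RGB2BGR))
E
python3 - <<'E'
from h import *
print(r.state())
L={}
for n in('scene','top'):
    I,D=cams.grab_frame(n); L[n]=I; np.savez(f'{n}.npz',I=I,D=D)
    print(n,cams.camera_params(n))
    for l in('loose_tin','press_table','grip_point','knob_top','lid_press','wash_bottle'):
        for o in finder.pinpoint(n,l)[:4]:
            u,v=o['at'][0]*640,o['at'][1]*400
            print(n,l,round(o['p'],2),round(u),round(v),D[int(v),int(u)],unproj(n,u,v,D[int(v),int(u)]).round())
    if n=='scene': 
        pass
save(np.vstack([L['scene'],L['top']])[:, :],'a.png')
E
python3 -c "
import cv2;a=cv2.imread('pics/a.png');cv2.imwrite('pics/a1.png',a[:400]);cv2.imwrite('pics/a2.png',a[400:])"
```

```text
pics
{'time': 0.0, 'joints': array([-7.83118903e+01,  2.79088150e+00,  5.59202100e+00,  9.29324808e+01,
       -5.13716491e-04,  8.26774358e+01]), 'joint_velocities': array([-0.08784264, -0.05954445, -0.14034267, -0.06143783, -0.05377821,
       -0.1101808 ]), 'tau': array([-5.19844707e-04, -3.38785601e+01,  3.20012426e+01,  2.04264885e-02,
       -1.14225770e-04, -1.99443406e-06]), 'ee_pos': array([ 170.88233954, -495.80303692,  241.13894219]), 'ee_rot': array([-1.79869664e+02, -1.62305991e-02,  1.90106560e+01]), 'force': array([ 1.77758609, -0.50273632, -0.27184088]), 'wrist_torque': array([-0.01392817, -0.01740526, -0.01017635]), 'grip_width': 0.9979793858327547}
scene {'intrinsics': array([[453.79036479,   0.        , 320.08904233],
       [  0.        , 453.79036479, 199.78347009],
       [  0.        ,   0.        ,   1.        ]]), 'view': array([[-4.64051685e-01, -8.85754892e-01,  9.71110086e-03,
         3.52370146e+02],
       [ 4.36754115e-01, -2.19252534e-01,  8.72452961e-01,
        -3.76799655e+02],
       [-7.70650295e-01,  4.09104630e-01,  4.88601601e-01,
        -1.0
[... 994 characters left out ...]
3.36379573e-03,  9.95309582e-01,
        -1.66194631e+03],
       [ 0.00000000e+00,  0.00000000e+00,  0.00000000e+00,
         1.00000000e+00]])}
top loose_tin 0.91 253 231 1672.0676 [451. 351.  35.]
top loose_tin 0.64 204 182 1682.4417 [609. 519.  40.]
top loose_tin 0.58 376 238 1657.418 [433. -58.  46.]
top loose_tin 0.56 296 226 1651.668 [468. 206.  57.]
top press_table 0.59 413 204 1702.5071 [ 554. -183.   12.]
top grip_point 0.78 469 186 1490.7999 [ 590. -313.  228.]
top knob_top 0.9 435 196 1405.1411 [ 548. -193.  311.]
top lid_press 0.58 411 207 1706.4663 [ 541. -177.    7.]
top lid_press 0.19 407 205 1705.1746 [ 550. -165.    9.]
top wash_bottle 0.96 336 167 1562.457 [649.  80. 163.]
```

View pics/a1.png

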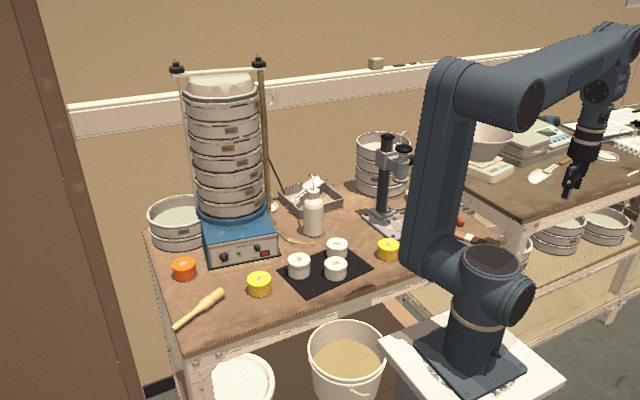

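View pics/a2.png

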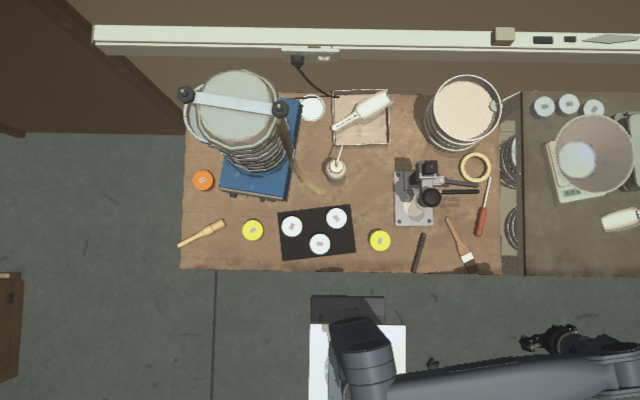

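The scene view shows three white tins on the black mat, with the one at (299,266) looking proud. The top view has those tins at (292,226), (336,217) and (320,243), yellow look-alikes at (380,240) and (253,230), and the press at (413,195).

```bash
python3 - <<'E'
from h import *
D=np.load('top.npz')['D'];C=cloud('top',D)
for n,(u,v) in {'A':(292,226),'B':(336,217),'C':(320,243)}.items():
    W=C[v-16:v+17,u-16:u+17].reshape(-1,3); m=W[(W[:,2]>30)&(W[:,2]<80)]
    z=np.median(m[:,2]); t=m[np.abs(m[:,2]-z)<5]
    print(n,len(m),z.round(1),np.percentile(m[:,2],[10,50,90]).round(1),t[:,:2].mean(0).round(1),((t[:,:2].max(0)+t[:,:2].min(0))/2).round(1),np.ptp(t[:,:2],axis=0).round())
W=C[130:260,380:500].reshape(-1,3);W=W[(W[:,2]>-5)]
for lo,hi in((5,20),(200,225),(225,250),(250,270),(270,290),(290,305),(305,318),(318,330),(330,345)):
    m=W[(W[:,2]>lo)&(W[:,2]<hi)&(W[:,0]>430)]
    if len(m)>4: print(lo,hi,len(m),m.mean(0).round(1),cv2.minAreaRect(m[:,:2].astype(np.float32)))
# base plate
# bottle
W=C[140:190,310:360].reshape(-1,3)
for lo,hi in((60,150),(150,200),(200,260)):
    m=W[(W[:,2]>lo)&(W[:,2]<hi)&(W[:,1]<160)]; 
    if len(m):print('bottle',lo,len(m),m.mean(0).round(),m.min(0).round(),m.max(0).round())
for v in range(150,232,6): print(v,C[v,384:492:6,2].round().astype(int))
E
```

```text
A 336 55.9 [50.6 55.9 60.8] [467.7 219.6] [469.  219.8] [66. 66.]
B 328 47.8 [42.6 47.8 52.6] [499.1  74.8] [500.   74.3] [63. 63.]
C 337 47.6 [43.2 47.6 52.8] [413.9 127.4] [425.5 119.4] [86. 81.]
5 20 2370 [ 574.2 -237.7   10.8] ((619.3751220703125, -275.14910888671875), (377.85198974609375, 409.2074890136719), 0.13902929425239563)
200 225 118 [ 640.4 -225.6  209.9] ((673.408203125, -247.66993713378906), (118.91238403320312, 322.1626892089844), 50.37560272216797)
225 250 496 [ 588.6 -252.3  241.3] ((570.3980102539062, -234.12387084960938), (198.4310302734375, 112.45904541015625), 72.39669799804688)
250 270 293 [ 607.2 -183.1  258.1] ((575.334716796875, -210.20301818847656), (162.19041442871094, 116.13220977783203), 66.01951599121094)
270 290 27 [ 626.4 -174.6  281.5] ((624.966552734375, -175.72308349609375), (40.790584564208984, 18.984935760498047), 45.98217010498047)
290 305 98 [ 544.9 -182.3  302.1] ((547.7998657226562, -186.44154357910156), (51.22710418701172, 54.93179702758789), 0.5087385177612305)
305 318 338 [ 581.  -183.7  310.8] ((585.999755859375, -187.6966094970703), (53.
[... 711 characters left out ...]
2   2  16  10  29 120 261 261 265 238  -2   6   2  17  -5  -8   3  22]
180 [ -7  -7  11  20  29 115 230 251 250 251 247 243 241  -4  15  22  19  -4]
186 [ -1   0   7  12  26  22 227 248 245   7  -4   1  -1  -7 228 236  -2   3]
192 [ -1   0   9  20   3  11 224 310 310 309 239 239 239 252 246 241  -7   4]
198 [  6  -1  12  11   9  21 238 306 314 305   0   0   3  -4   1  -4  -1  20]
204 [  1  -2  17  14  14  12 210 299 306 300   0  -8   7   4   1  -9  -9   4]
210 [ 2 -4 13  9 10 14 12  4 12 -5 -4  1  1 -2  4 -2 12 18]
216 [-6 -5 14 12 11 13 16 15 11 -5  2  1 -4  2  1 -2 19  5]
222 [-3  3  1 10  5 13 13  8 16 -3  0 15 -9 -5 -1 -1 26 -5]
228 [-2 -4 10 -1 -3 -8 -4  0  0  3  2  9 -3  2 -1 -9 28 -7]
```

Loose tin is A at (468,220); its top is about 8 mm higher than the others. The moves never tilt the hand, so I plan to set the tin on the front of the plate and push it home with the back of an open finger. First I'll check the wrist camera and refine the press pose.

```bash
cat >> h.py <<'E'
def plan(x,y,z,yaw,n):
    s=r.state();p=np.array(s['ee_pos']);y0=s['ee_rot'][2]
    d=(np.array([x,y,z])-p)/n; dy=((yaw-y0+180)%360-180)
    # tool x=(c,s), y=(s,-c), z=-z ; turn + about tool z lowers yaw
    out=[]
    for i in range(n):
        a=np.radians(y0+dy*i/n);c,s_=np.cos(a),np.sin(a)
        out.append([round(float(q),1) for q in (d[0]*c+d[1]*s_, d[0]*s_-d[1]*c, -d[2])])
    print('lin',out,'turn/row',round(-dy/n,2))
E
python3 - <<'E'
from h import *
print(r.finger_overhang)
s=r.state();print(s['ee_pos'],cams.camera_params('wrist')['view'].round(3).tolist())
V=np.array(cams.camera_params('wrist')['view']);print('cam pos',-V[:3,:3].T@V[:3,3],'look',-V[2,:3])
z=np.load('top.npz');I,D=z['I'],z['D'];C=cloud('top',D)
# base plate: grey (low saturation) & z between -8..25 region
hsv=cv2.cvtColor(I,cv2.COLOR_RGB2HSV)
m=((hsv[...,1]<60)&(C[...,2]<35)&(C[...,2]>-10)).astype(np.uint8); M=np.zeros_like(m);M[160:235,385:445]=m[160:235,385:445]
n,l,st,ce=cv2.connectedComponentsWithStats(M);k=1+np.argmax(st[1:,4]);print(st[k])
ys,xs=np.where(l==k);P=np.array([onplane('top',u,v,12)[:2] for u,v in zip(xs,ys)])
print('plate',P.min(0),P.max(0))
for v in range(196,232,3):
    q=xs[ys==v]; 
    if len(q): print(v,onplane('top',q.min()-.5,v,12)[:2].round(1),onplane('top',q.max()+.5,v,12)[:2].round(1))
for u in range(396,434,5):
    q=ys[xs==u]
    if len(q): print('u',u,onplane('top',u,q.max()+.5,12)[:2].round(1))
plan(468,220,242,183,16)
E
```

```text
11.0
[ 171.02085157 -496.36629271  242.36772756] [[0.325, -0.946, -0.0, -524.617], [0.908, 0.313, -0.28, 35.803], [0.265, 0.091, 0.96, -378.975], [0.0, 0.0, 0.0, 1.0]]
cam pos [ 238.50529574 -472.75436291  373.82488736] look [-0.26453225 -0.0909928  -0.96007448]
[ 393  170   41   57 1516]Traceback (most recent call last):
  File "<stdin>", line 10, in <module>
  File "h.py", line 16, in onplane
    a=unproj(name,u,v,1.);b=unproj(name,u,v,1000.); return a+(b-a)*(z-a[2])/(b[2]-a[2])
                            ~~~~~~^^^^^^^^^^^^^^^^
  File "h.py", line 8, in unproj
    c=cams.camera_params(name);K=np.array(c['intrinsics']);V=np.array(c['view'])
ValueError: time passes only in moves, steps and waits
```

```bash
python3 - <<'E'
s=open('h.py').read()
s=s.replace("def proj(","_c={}\ndef cp(n):\n    if n=='wrist': return cams.camera_params(n)\n    if n not in _c: _c[n]=cams.camera_params(n)\n    return _c[n]\ndef proj(").replace("c=cams.camera_params(name)","c=cp(name)")
open('h.py','w').write(s)
E
python3 - <<'E'
from h import *
z=np.load('top.npz');I,D=z['I'],z['D'];C=cloud('top',D)
hsv=cv2.cvtColor(I,cv2.COLOR_RGB2HSV)
m=((hsv[...,1]<60)&(C[...,2]<35)&(C[...,2]>-10)).astype(np.uint8); M=np.zeros_like(m);M[160:235,385:445]=m[160:235,385:445]
n,l,st,ce=cv2.connectedComponentsWithStats(M);k=1+np.argmax(st[1:,4])
ys,xs=np.where(l==k)
for v in range(172,232,6):
    q=xs[ys==v]; 
    if len(q): print(v,onplane('top',q.min()-.5,v,12)[:2].round(1),onplane('top',q.max()+.5,v,12)[:2].round(1))
for u in range(396,434,5):
    q=ys[xs==u]
    if len(q): print('u',u,onplane('top',u,q.max()+.5,12)[:2].round(1))
plan(430,220,242,183,16)
E
```

```text
172 [ 660.1 -114. ] [ 661.3 -185.2]
178 [ 639.5 -114.1] [ 640.6 -171.7]
184 [ 619.  -114.2] [ 620.7 -205.6]
190 [ 598.6 -117.7] [ 600.2 -205.6]
196 [ 578.2 -117.8] [ 579.6 -195.5]
202 [ 557.9 -117.9] [ 559.2 -192.1]
208 [ 537.6 -118. ] [ 539.9 -249.4]
214 [ 517.3 -118.1] [ 519.7 -249.4]
220 [ 497.1 -118.2] [ 499.5 -252.7]
226 [ 477. -125.] [ 478.9 -229.1]
u 396 [ 475.4 -126.7]
u 401 [ 475.7 -143.5]
u 406 [ 476.  -160.3]
u 411 [ 479.7 -177.1]
u 416 [ 480.  -193.9]
u 421 [ 480.3 -210.7]
u 426 [ 477.2 -227.4]
u 431 [ 480.9 -244.2]
lin [[29.9, -37.1, 0.0], [36.0, -31.1, 0.0], [41.0, -24.2, 0.0], [44.6, -16.6, 0.0], [46.9, -8.4, 0.0], [47.6, 0.1, 0.0], [46.8, 8.6, 0.0], [44.6, 16.8, 0.0], [40.9, 24.4, 0.0], [35.9, 31.3, 0.0], [29.7, 37.2, 0.0], [22.6, 41.9, 0.0], [14.8, 45.2, 0.0], [6.5, 47.2, 0.0], [-2.0, 47.6, 0.0], [-10.4, 46.5, 0.0]] turn/row -10.25
```

{"fn": "send_rows", "kwargs": {
  "hand": [85, 85, 85, 85, 85, 85, 85, 85],
  "linear": [
    [29.9, -37.1, 0],
    [36, -31.1, 0],
    [41, -24.2, 0],
    [44.6, -16.6, 0],
    [46.9, -8.4, 0],
    [47.6, 0, 0],
    [46.8, 8.6, 0],
    [44.6, 16.8, 0]
  ],
  "turn": [-10.25, -10.25, -10.25, -10.25, -10.25, -10.25, -10.25, -10.25]
}}

```text
time: 1.7
ee_pos: [300.8, -136.8, 242.6]
ee_rot: [179.9, 0.1, 101.3]
force: [0.6, -0.2, -0.4]
grip_width: 0.996
```

```bash
python3 - <<'E'
from h import *
plan(459,220,242,182,8)
E
```

```text
lin [[39.9, 28.1, 0.1], [34.3, 34.7, 0.1], [27.7, 40.2, 0.1], [20.2, 44.4, 0.1], [12.2, 47.2, 0.1], [3.7, 48.6, 0.1], [-4.9, 48.5, 0.1], [-13.3, 46.9, 0.1]] turn/row -10.09
```

{"fn": "send_rows", "kwargs": {
  "hand": [85, 85, 85, 85, 85, 85, 85, 85],
  "linear": [
    [39.9, 28.1, 0],
    [34.3, 34.7, 0],
    [27.7, 40.2, 0],
    [20.2, 44.4, 0],
    [12.2, 47.2, 0],
    [3.7, 48.6, 0],
    [-4.9, 48.5, 0],
    [-13.3, 46.9, 0]
  ],
  "turn": [-10.1, -10.1, -10.1, -10.1, -10.1, -10.1, -10.1, -10.1]
}}

```text
time: 2.7
ee_pos: [460.7, 219.6, 242.5]
ee_rot: [-180.0, 0.0, -177.8]
force: [0.2, -0.7, 0.1]
grip_width: 0.991
```

```bash
python3 - <<'E'
from h import *
s=r.state();print(s['ee_pos'],s['ee_rot'],s['joints'])
c=cp('wrist');cp=None
import h
h.cp=lambda n:c
I,D=cams.grab_frame('wrist');save(I,'w1.png');np.savez('w1.npz',I=I,D=D)
C=cloud('wrist',D)
for o in finder.pinpoint('wrist','loose_tin'):
    u,v=o['at'][0]*640,o['at'][1]*400; print(o['p'],u,v,onplane('wrist',u,v,4).round(1))
for o in finder.silhouettes('wrist','loose_tin'):
    P=C[o['mask']];P=P[P[:,2]>40]
    if len(P)<50: continue
    z=np.percentile(P[:,2],80);t=P[np.abs(P[:,2]-z)<6].astype(np.float32)
    print(o['p'],len(P),z.round(1),np.median(P[:,2]),cv2.minEnclosingCircle(t[:,:2].copy()), t.mean(0))
E
```

```text
[460.67795768 219.56493704 242.47115306] [-1.79994430e+02  4.29689839e-02 -1.77831690e+02] [ 1.79605826e+01  5.21478906e-01  3.42402142e+00  9.28627113e+01
 -1.70539130e-02  1.57922692e+01]
0.8 446.08 168.2 [455.8 351.8   4. ]
0.72 327.168 170.68 [463.1 227.4   4. ]
0.62 43.072 124.4 [426.4 -61.9   4. ]
0.58 571.5840000000001 305.68 [613.7 522.    4. ]
0.93 2859 44.4 43.66361231850885 ((428.6972961425781, -65.3074951171875), 33.71080017089844) [429.62863  -54.199314  43.58942 ]
0.91 4173 57.2 56.4921321825372 ((469.6155090332031, 224.27243041992188), 33.789119720458984) [468.48978  224.16873   56.477226]
0.89 3963 44.6 43.930400973958555 ((455.4113464355469, 354.0572204589844), 33.98888397216797) [454.24762  353.429     43.903736]
0.65 1667 44.8 44.11304265262843 ((615.3513793945312, 526.0010375976562), 33.8394775390625) [605.9064   528.86774   43.996834]
```

View pics/w1.png

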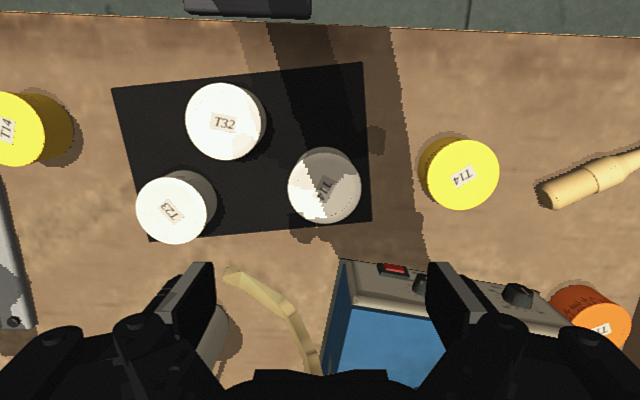

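The wrist view shows T11 (325,185) as the proud tin, top 57 mm, and closed T32 and T23 to its left with room for the fingers. Descending.

{"fn": "send_rows", "kwargs": {
  "hand": [85, 85, 85, 85, 85, 85, 85, 85],
  "linear": [
    [0, 2, 40],
    [0, 2, 40],
    [0, 0, 40],
    [0, 0, 40],
    [0, 0, 30],
    [0, 0, 20],
    [0, 0, 15],
    [0, 0, 0]
  ],
  "turn": [0, 0, 0, 0, 0, 0, 0, 0],
  "force": 30
}}

```text
time: 3.85
ee_pos: [458.9, 220.9, 16.4]
ee_rot: [-180.0, -0.1, -178.3]
force: [-0.4, 0.1, 0.1]
grip_width: 0.998
```

{"fn": "send_rows", "kwargs": {
  "hand": [70, 62, 55, 50, 50, 50, 50, 50],
  "linear": [
    [0, 0, 0],
    [0, 0, 0],
    [0, 0, 0],
    [0, 0, 0],
    [0, 0, 0],
    [0, 0, 0],
    [0, 0, 0],
    [0, 0, 0]
  ],
  "turn": [0, 0, 0, 0, 0, 0, 0, 0],
  "force": 30
}}

```text
time: 4.85
ee_pos: [461.5, 222.2, 19.1]
ee_rot: [180.0, 0.2, -178.2]
force: [-0.1, -1.1, 6.2]
grip_width: 0.744
```

{"fn": "send_rows", "kwargs": {
  "hand": [50, 50, 50, 50, 50, 50, 50, 50],
  "linear": [
    [0, 0, -15],
    [0, 0, -25],
    [0, 0, -35],
    [3, -35, -35],
    [3, -45, -30],
    [3, -50, 0],
    [3, -50, 0],
    [3, -50, 0]
  ],
  "turn": [0, 0, 0, 0, 0, 0, 0, 0]
}}

```text
time: 5.85
ee_pos: [452.0, -9.8, 158.0]
ee_rot: [180.0, 0.0, -178.2]
force: [0.9, -0.5, -1.0]
grip_width: 0.741
```

{"fn": "send_rows", "kwargs": {
  "hand": [50, 50, 50, 50, 50, 50, 50, 50],
  "linear": [
    [0, -40, 0],
    [0, -40, 0],
    [0, -40, 0],
    [0, -30, 0],
    [0, -20, 0],
    [0, -10, 0],
    [0, 0, 0],
    [0, 0, 0]
  ],
  "turn": [0, 0, 0, 0, 0, 0, 0, 0]
}}

```text
time: 6.85
ee_pos: [458.0, -187.5, 157.3]
ee_rot: [180.0, -0.0, -178.1]
force: [0.1, 0.5, -0.8]
grip_width: 0.741
```

```bash
cat > look.py <<'E'
import h
from h import *
import sys
s=r.state();print(s['ee_pos'].round(1),s['ee_rot'].round(1),s['joints'].round(1),s['force'].round(1),s['grip_width'])
c=h.cp('wrist');h.cp=lambda n:c
n=sys.argv[1]
I,D=cams.grab_frame('wrist');save(I,n+'.png');np.savez(n+'.npz',I=I,D=D,V=c['view'],K=c['intrinsics'])
for l in ('press_table','knob_top','grip_point','loose_tin'):
    for o in finder.pinpoint('wrist',l)[:2]:
        u,v=o['at'][0]*640,o['at'][1]*400; z={'press_table':12,'knob_top':308,'grip_point':230,'loose_tin':12}[l]
        print(l,round(o['p'],2),round(u),round(v),onplane('wrist',u,v,z).round(1),unproj('wrist',u,v,D[int(v),int(u)]).round(1))
E
python3 look.py w2
```

```text
[ 458.  -187.5  157.3] [ 180.    -0.  -178.1] [-30.   -1.8  -8.6  83.3   0.  -31.9] [ 0.1  0.5 -0.8] 0.7411968518043996
loose_tin 0.75 323 278 [ 535.7 -181.8   12. ] [ 437.5 -186.9  194.4]
loose_tin 0.73 472 155 [425.5 -70.3  12. ] [421.1 -83.7  43.3]
```

View pics/w2.png

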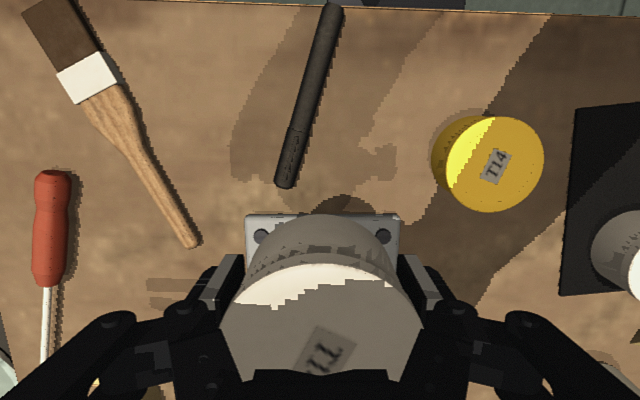

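```bash
python3 - <<'E'
import h
from h import *
z=np.load('w2.npz');h.cp=lambda n:{'view':z['V'],'intrinsics':z['K']}
for p in((247,214),(398,214)): print('plate',onplane('wrist',*p,12).round(1))
C=cloud('wrist',z['D'])
for u,v in((286,185),(285,170),(295,140),(310,100),(322,60),(332,15)): print('rod',u,v,C[v,u].round(1), C[v,u+40].round(1))
P=C[225:330,235:405].reshape(-1,3)
t=P[(P[:,2]>185)&(P[:,2]<215)]
print('lid top',np.median(t[:,2]),t.min(0),t.max(0))
g=cv2.cvtColor(z['I'],cv2.COLOR_RGB2GRAY)
for u in range(255,395,15):
  print(u,g[206:222,u])
E
```

```text
plate [ 479.6 -245.8   12. ]
plate [ 475.6 -123.    12. ]
rod 286 185 [ 453.4 -213.9   15.7] [ 4.562e+02 -1.821e+02  1.000e-01]
rod 285 170 [ 440.7 -214.4   19.6] [ 4.436e+02 -1.834e+02 -3.000e-01]
rod 295 140 [ 417.9 -207.1   18.6] [ 419.2 -176.2   -1.8]
rod 310 100 [ 388.8 -196.6   16.6] [ 387.9 -165.9   -1.9]
rod 322 60 [ 361.  -188.8   14.6] [ 358.5 -158.4   -1.7]
rod 332 15 [ 332.  -182.9   16. ] [ 327.7 -153.2   -0.8]
lid top 194.54814520159448 [ 432.22849799 -214.56461408  185.25297684] [ 456.43715509 -160.89084559  197.19944883]
255 [133 135 139 138 137 115 119 115  58  83 114 144 164 172 179 187]
270 [135 133 131 130 128 108 109 110  58  84 115 135 163 172 178 183]
285 [130 132 132 133 133 137 118 116  61  85 110 150 168 171 183 186]
300 [108 108 108 109 108 108  50  46  47  55  68 104 105 103 105 107]
315 [101 100  98  54  45  46  48  48  82 102 104 103 102 105 102 104]
330 [ 55  55  54  52  52  53  49  50  59  99 101  98 100  99 103 101]
345 [51 63 66 66 66 48 47 48 48 59 70 86 96 94 95 97]
360 [ 64  62  64  67  69  67  51  45  51  56  63  81  91  93  99 101]
375 [130 131 131 130  93  88  72  69  55  68  68  82  91  92  72 101]
390 [132 132 129 131 131 110 110  49  46  58  70  80  88  92  95 104]
```

```bash
python3 - <<'E'
import h
from h import *
for n,boxes in (('w2',((205,255,255,330),(395,440,255,330))),('w1',((160,216,262,320),(425,480,262,320)))):
    z=np.load(n+'.npz');
    if 'V' in z: h.cp=lambda n_:{'view':z['V'],'intrinsics':z['K']}; T=np.array([458,-187.5,157.3]);yw=-178.1
    else:
        # rebuild w1 view from current relative pose
        V=np.load('w2.npz')['V'];A=np.eye(4);A[:3,:3]=R.from_euler('z',-.3,degrees=True).as_matrix().T if 0 else np.eye(3)
        A[:3,3]=np.array([458,-187.5,157.3])-np.array([460.68,219.56,242.47]);W=V@A
        h.cp=lambda n_:{'view':W,'intrinsics':np.load('w2.npz')['K']};T=np.array([460.68,219.56,242.47]);yw=-177.8
    C=cloud('wrist',z['D'])
    a=np.radians(yw);M=np.array([[np.cos(a),np.sin(a),0],[np.sin(a),-np.cos(a),0],[0,0,-1]])
    for b in boxes:
        P=(C[b[2]:b[3],b[0]:b[1]].reshape(-1,3)-T)@M.T
        P=P[(P[:,2]<40)&(P[:,2]>-60)&(np.abs(P[:,1])<70)]
        print(n,b,len(P),'toolmin',P.min(0).round(1),'max',P.max(0).round(1))
        for k in range(-50,30,8):
            q=P[(P[:,2]>=k)&(P[:,2]<k+8)]
            if len(q): print('   z',k,'x',q[:,0].min().round(),q[:,0].max().round(),'y',q[:,1].min().round(1),q[:,1].max().round(1))
E
```

```text
w2 (205, 255, 255, 330) 3435 toolmin [ -0.8 -44.3 -56.9] max [ 18.7 -19.    8.1]
   z -50 x 11.0 13.0 y -32.3 -27.6
   z -42 x 2.0 19.0 y -34.4 -19.0
   z -34 x -0.0 18.0 y -37.4 -19.7
   z -26 x 2.0 15.0 y -37.9 -22.1
   z -18 x 1.0 14.0 y -42.7 -23.1
   z -10 x -1.0 13.0 y -44.3 -24.2
   z -2 x -0.0 11.0 y -43.0 -26.0
   z 6 x 6.0 7.0 y -28.4 -28.1
w2 (395, 440, 255, 330) 3076 toolmin [ -0.4  22.3 -55.8] max [16.9 46.1  5.9]
   z -50 x 11.0 13.0 y 28.7 34.4
   z -42 x 3.0 17.0 y 22.3 36.5
   z -34 x 0.0 16.0 y 23.3 38.7
   z -26 x 3.0 12.0 y 26.3 42.6
   z -18 x 1.0 12.0 y 26.8 45.1
   z -10 x -0.0 12.0 y 29.2 46.1
   z -2 x -0.0 11.0 y 32.1 43.8
w1 (160, 216, 262, 320) 2704 toolmin [-10.8 -55.7 -45.4] max [ 12.7 -41.3  -1. ]
   z -50 x 12.0 13.0 y -45.1 -43.3
   z -42 x 5.0 12.0 y -48.7 -41.3
   z -34 x -0.0 12.0 y -52.9 -41.3
   z -26 x -6.0 12.0 y -55.5 -41.3
   z -18 x -10.0 12.0 y -55.7 -41.5
   z -10 x -11.0 12.0 y -54.3 -41.4
   z -2 x -2.0 5.0 y -42.4 -42.0
w1 (425, 480, 262, 320) 2654 toolmin [-11.4  42.3 -44.6] max [11.6 56.8 -1.5]
   z -50 x 12.0 12.0 y 44.9 44.9
   z -42 x 4.0 11.0 y 42.4 49.5
   z -34 x -1.0 12.0 y 42.3 53.0
   z -26 x -6.0 11.0 y 42.4 56.7
   z -18 x -11.0 11.0 y 42.6 56.8
   z -10 x -11.0 11.0 y 42.5 55.4
   z -2 x -5.0 7.0 y 43.1 43.4
```

Wrist view: the tin is held upright, about 8 mm ahead of the hand axis. The plate front corners are at (247,214) and (398,214), giving press yaw 1.9° and front edge x≈477.6, so the plunger axis is about (547,-182). A rod about 18 mm thick lies in front at (310,100). Next: lower onto the plate front and release.

{"fn": "send_rows", "kwargs": {
  "hand": [50, 50, 50, 50, 50, 50, 50, 50],
  "linear": [
    [0, 1.2, 35],
    [0, 1.2, 35],
    [0, 0, 25],
    [-5, 0, 15],
    [-6, 0, 8],
    [-6.5, 0, 6],
    [0, 0, 4],
    [0, 0, 0]
  ],
  "turn": [0, 0, 0, 0, 0, 0, 0, 0]
}}

```text
time: 8.1
ee_pos: [475.9, -185.8, 30.3]
ee_rot: [-180.0, 0.1, -178.2]
force: [-0.3, 0.8, -1.3]
grip_width: 0.74
```

```bash
python3 look.py w3
```

```text
[ 475.9 -185.8   30.3] [-1.800e+02  1.000e-01 -1.782e+02] [-28.8   4.2 -17.2  68.5  -0.  -30.7] [-0.3  0.8 -1.3] 0.7404488060897182
loose_tin 0.67 585 157 [425.3 -75.8  12. ] [420.9 -99.7  44. ]
loose_tin 0.66 323 280 [ 486.1 -184.    12. ] [ 455.6 -185.3   67.9]
```

View pics/w3.png

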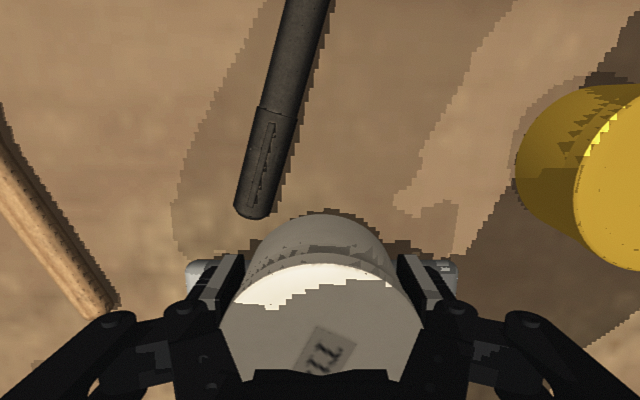

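The tin is upright above the plate's front edge (corners at (187,262) and (457,262)) with no contact yet. I'll lower the last few mm, release and back out.

{"fn": "send_rows", "kwargs": {
  "hand": [50, 50, 50, 50, 50, 66, 75, 85],
  "linear": [
    [0, 0, 1],
    [0, 0, 1],
    [0, 0, 1],
    [0, 0, 0.5],
    [0, 0, 0],
    [0, 0, 0],
    [0, 0, 0],
    [0, 0, 0]
  ],
  "turn": [0, 0, 0, 0, 0, 0, 0, 0]
}}

```text
time: 9.35
ee_pos: [475.4, -185.5, 25.7]
ee_rot: [180.0, -0.0, -178.2]
force: [-0.4, 0.5, -0.0]
grip_width: 0.994
```

{"fn": "send_rows", "kwargs": {
  "hand": [85, 85, 85, 85, 85, 85, 85, 85],
  "linear": [
    [0, 0, 0],
    [0, 0, 0],
    [10, 0, 0],
    [15, 0, 0],
    [20, 0, 0],
    [20, 0, 0],
    [20, 0, 0],
    [7, 0, 0]
  ],
  "turn": [0, 0, 0, 0, 0, 0, 0, 0]
}}

```text
time: 10.35
ee_pos: [381.5, -187.7, 24.9]
ee_rot: [179.9, -0.1, -178.2]
force: [-0.0, -0.4, -0.7]
grip_width: 0.997
```

```bash
python3 look.py w4; python3 - <<'E'
import h
from h import *
z=np.load('w4.npz');h.cp=lambda n:{'view':z['V'],'intrinsics':z['K']}
C=cloud('wrist',z['D']);P=C.reshape(-1,3)
P=P[(P[:,2]>50)&(P[:,2]<75)&(P[:,0]>440)&(abs(P[:,1]+186)<45)&(P[:,0]<530)]
print(len(P),np.percentile(P[:,2],[5,50,95]),P.min(0),P.max(0),cv2.minEnclosingCircle(P[:,:2].astype(np.float32)))
E
```

```text
[ 381.5 -187.7   24.9] [ 1.799e+02 -1.000e-01 -1.782e+02] [-35.3  -8.3 -30.   68.4  -0.  -37. ] [-0.  -0.4 -0.7] 0.9973743324472444
loose_tin 0.75 551 344 [419.6 -76.   12. ] [ 372.6 -124.9   74.1]Traceback (most recent call last):
  File "<stdin>", line 6, in <module>
    return _quantile_unchecked(
        a, q, axis, out, overwrite_input, method, keepdims, weights)
    return _ureduce(a,
                    func=_quantile_ureduce_func,
    ...<5 lines>...
                    overwrite_input=overwrite_input,
                    method=method)
    r = func(a, **kwargs)
    result = _quantile(arr,
                       quantiles=q,
    ...<2 lines>...
                       out=out,
                       weights=wgt)
    slices_having_nans = np.isnan(arr[-1, ...])
                                  ~~~^^^^^^^^^
IndexError: index -1 is out of bounds for axis 0 with size 0
```

View pics/w4.png

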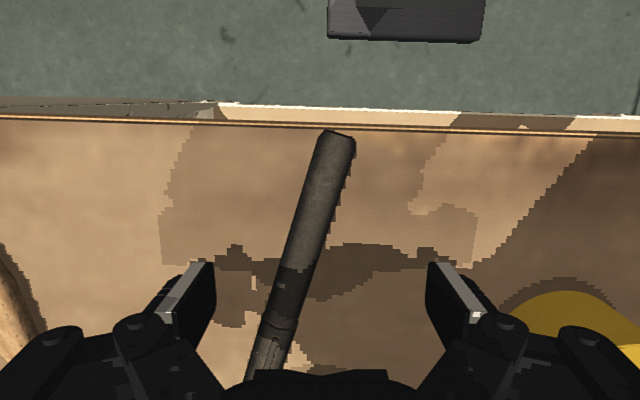

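```bash
python3 - <<'E'
from h import *
for n in('top','scene'):
    I,D=cams.grab_frame(n);C=cloud(n,D);save(I,n+'5.png')
    for o in finder.silhouettes(n,'loose_tin'):
        P=C[o['mask']];P=P[np.abs(P[:,2])<90]
        q=np.median(P,0)
        if abs(q[1]+185)<60 and len(P): print(n,round(o['p'],2),len(P),q.round(1),P.min(0).round(),P.max(0).round())
    m=(abs(C[...,0]-484)<60)&(abs(C[...,1]+185)<45)&(C[...,2]>50)&(C[...,2]<80)
    P=C[m]; print(n,len(P), P.mean(0).round(1) if len(P) else '', P.min(0) if len(P) else'',P.max(0) if len(P) else '')
plan(384,-188,24.9,92,8)
E
```

```text
top 0.86 381 [ 483.1 -184.6   63.7] [ 453. -232.   -1.] [ 516. -154.   77.]
top 341 [ 483.8 -187.9   64.3] [ 453.09306464 -221.07159798   50.77514259] [ 515.72499574 -155.37345356   77.07022976]
scene 0   
lin [[-0.0, 0.0, 0.1], [-0.0, 0.1, 0.1], [0.0, 0.1, 0.1], [0.0, 0.0, 0.1], [0.0, 0.0, 0.1], [0.0, 0.0, 0.1], [0.0, 0.0, 0.1], [0.0, 0.0, 0.1]] turn/row 11.23
```

{"fn": "send_rows", "kwargs": {
  "hand": [85, 85, 85, 85, 85, 85, 85, 85],
  "linear": [
    [0, 0, 0],
    [0, 0, 0],
    [0, 0, 0],
    [0, 0, 0],
    [0, 0, 0],
    [0, 0, 0],
    [0, 0, 0],
    [0, 0, 0]
  ],
  "turn": [10, 10, 10, 10, 10, 10, 10, 10]
}}

```text
time: 11.8
ee_pos: [383.7, -188.4, 25.8]
ee_rot: [180.0, -0.0, 101.5]
force: [0.7, 1.0, 0.6]
grip_width: 0.997
```

{"fn": "send_rows", "kwargs": {
  "hand": [85, 85, 85, 85, 85, 85, 85, 85],
  "linear": [
    [0, 0, 0],
    [0, 0, 2],
    [0, 0, 2],
    [0, 0, 0],
    [0, 0, 0],
    [0, 0, 0],
    [0, 0, 0],
    [0, 0, 0]
  ],
  "turn": [10, 0, 0, 0, 0, 0, 0, 0]
}}

```text
time: 12.8
ee_pos: [383.5, -188.4, 21.9]
ee_rot: [180.0, 0.0, 91.8]
force: [-0.1, -0.4, -0.4]
grip_width: 0.994
```

```bash
python3 - <<'E'
from h import *
s=r.state();print(s['ee_pos'],s['ee_rot'],s['force'])
plan(457,-185.4,20,91.9,8)
E
```

```text
[ 383.47532002 -188.38282615   21.86944942] [1.79994871e+02 3.36579697e-03 9.18146966e+01] [-0.1381796  -0.39235115 -0.373642  ]
lin [[0.1, 9.2, 0.2], [0.1, 9.2, 0.2], [0.1, 9.2, 0.2], [0.1, 9.2, 0.2], [0.1, 9.2, 0.2], [0.1, 9.2, 0.2], [0.1, 9.2, 0.2], [0.1, 9.2, 0.2]] turn/row -0.01
```

{"fn": "send_rows", "kwargs": {
  "hand": [85, 85, 85, 85, 85, 85, 85, 85],
  "linear": [
    [0, 6, 1],
    [0, 5, 1],
    [0, 5, 0],
    [0, 6, 0],
    [0, 6, 0],
    [0, 6, 0],
    [0, 6, 0],
    [0, 6, 0]
  ],
  "turn": [0, 0, 0, 0, 0, 0, 0, 0]
}}

```text
time: 13.8
ee_pos: [429.8, -186.9, 19.8]
ee_rot: [-180.0, -0.0, 91.8]
force: [-2.3, -0.7, 4.5]
grip_width: 0.992
```

{"fn": "send_rows", "kwargs": {
  "hand": [85, 85, 85, 85, 85, 85, 85, 85],
  "linear": [
    [0, 6, 0],
    [0, 5, 0],
    [0, 4, 0],
    [0, 3, 0],
    [0, 2, 0],
    [0, 1, 0],
    [0, 0, 0],
    [0, 0, 0]
  ],
  "turn": [0, 0, 0, 0, 0, 0, 0, 0]
}}

```text
time: 14.8
ee_pos: [450.5, -186.2, 19.8]
ee_rot: [180.0, -0.0, 91.8]
force: [-1.6, -0.1, 3.5]
grip_width: 0.999
```

```bash
python3 - <<'E'
from h import *
s=r.state();print(s['ee_pos'],s['ee_rot'],s['force'])
L=[]
for n in('top','scene'):
    I,D=cams.grab_frame(n);C=cloud(n,D);L.append(I);np.savez(n+'6.npz',I=I,D=D)
    for o in finder.silhouettes(n,'loose_tin'):
        P=C[o['mask']];q=np.median(P,0)
        if abs(q[1]+185)<60 : print(n,round(o['p'],2),len(P),q.round(1),P.min(0).round(),P.max(0).round())
def crop(I,u,v,w,h): return cv2.resize(I[v:v+h,u:u+w],(400,500),interpolation=cv2.INTER_CUBIC)
save(np.hstack([crop(L[0],385,150,80,100),crop(L[1],350,120,100,125)]),'t6.png')
E
```

```text
[ 450.48506375 -186.21039154   19.79694735] [ 1.79983808e+02 -3.54372078e-03  9.18114479e+01] [-1.57548314 -0.11869164  3.49453599]
top 0.56 219 [ 541.2 -169.3   62.3] [ 403. -212.    7.] [ 577.  107. 1709.]
scene 0.56 164 [ 540.4 -156.7   51.6] [-508. -190.   15.] [573. 674. 856.]
```

View pics/t6.png

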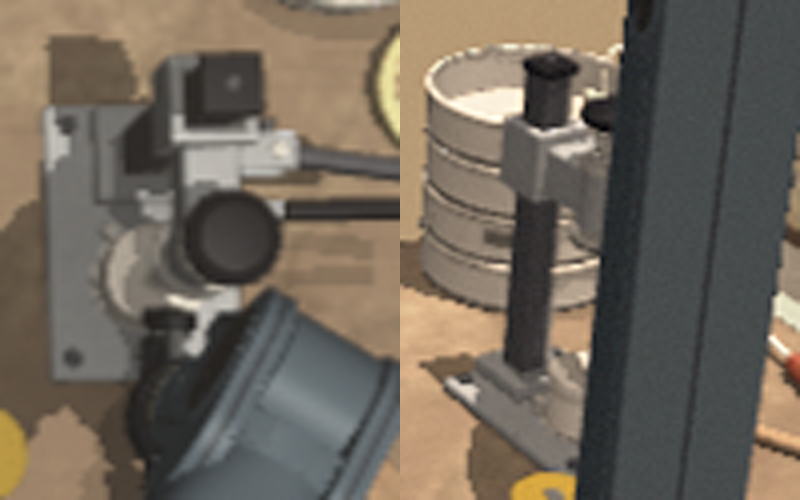

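The top crop shows the tin under the head, with its left edge at crop (105,280), upright and well placed. About 5 mm more to go, then I'll back off and measure.

{"fn": "send_rows", "kwargs": {
  "hand": [85, 85, 85, 85, 85, 85, 85, 85],
  "linear": [
    [0, 2, 0],
    [0, 2, 0],
    [0, 1, 0],
    [0, 0, 0],
    [0, -5, 0],
    [0, -20, -3],
    [0, -30, -20],
    [0, -40, -40]
  ],
  "turn": [0, 0, 0, 0, 0, 0, 0, 0]
}}

```text
time: 16.0
ee_pos: [359.0, -187.9, 81.4]
ee_rot: [-179.9, -0.2, 91.9]
force: [0.7, -0.8, 1.2]
grip_width: 0.994
```

{"fn": "send_rows", "kwargs": {
  "hand": [85, 85, 85, 85, 85, 85, 85, 85],
  "linear": [
    [-40, 0, -50],
    [-50, 0, -60],
    [-50, 0, -60],
    [-50, 0, -60],
    [-50, 0, -40],
    [0, 0, 0],
    [0, 0, 0],
    [0, 0, 0]
  ],
  "turn": [0, 0, 0, 0, 0, 0, 0, 0]
}}

```text
time: 17.0
ee_pos: [366.9, -395.4, 313.4]
ee_rot: [-179.9, -0.1, 91.9]
force: [0.2, 0.3, 1.1]
grip_width: 0.992
```

```bash
python3 - <<'E'
from h import *
from scipy.optimize import least_squares
s=r.state();print(s['ee_pos'],s['ee_rot'],s['joints'],s['force'])
L=[]
for n in('top','scene'):
    I,D=cams.grab_frame(n);C=cloud(n,D);L.append(I);np.savez(n+'7.npz',I=I,D=D)
    for l in('press_table','knob_top','grip_point'):
        for o in finder.pinpoint(n,l)[:1]:
            u,v=o['at'][0]*640,o['at'][1]*400;print(n,l,round(o['p'],2),onplane(n,u,v,{'press_table':12,'knob_top':308,'grip_point':230}[l]).round(1))
    for o in finder.silhouettes(n,'loose_tin'):
        P=C[o['mask']];q=np.median(P,0)
        if abs(q[1]+185)<60 :
            print(n,round(o['p'],2),len(P),q.round(1))
            vs,us=np.where(o['mask'])
            B=np.array([onplane(n,u-.5,v,66)[:2] for v in np.unique(vs) for u in [us[vs==v].min()]]+[onplane(n,u,vs[us==u].max()+.5,66)[:2] for u in np.unique(us)])
            f=least_squares(lambda p:np.hypot(*(B-p).T)-33.5,[545,-184],loss='soft_l1',f_scale=2);print('circle at z=66',f.x,f.cost,len(B))
def crop(I,u,v,w,h): return cv2.resize(I[v:v+h,u:u+w],(400,500),interpolation=cv2.INTER_CUBIC)
save(np.hstack([crop(L[0],385,150,80,100),crop(L[1],350,120,100,125)]),'t7.png')
# silhouette of knob in top for axis
cams.grab_frame('top')
for o in finder.silhouettes('top','press_table')[:1]+finder.silhouettes('top','knob_top')[:1]: print('sil',o['p'],o['mask'].sum(),o['at'])
E
```

```text
[ 366.90437639 -395.36290673  313.41996559] [-1.79940691e+02 -1.35653847e-01  9.18771159e+01] [-5.42778596e+01  6.92152343e+00  1.83326194e+01  1.01556795e+02
  2.62929781e-02  3.38449209e+01] [0.16676865 0.28951233 1.09072302]
top press_table 0.69 [ 547.4 -174.2   12. ]
top knob_top 0.65 [ 548.  -188.4  308. ]
top grip_point 0.64 [ 580.7 -306.3  230. ]
top 0.6 194 [ 540.  -172.9   61. ]
circle at z=66 [ 546.74394071 -182.6086285 ] 36.13928254241851 37
scene press_table 0.9 [ 544.3 -182.8   12. ]
scene knob_top 0.64 [ 541.  -183.7  308. ]
scene grip_point 0.51 [ 690.8 -302.6  230. ]
scene 0.67 230 [ 542.1 -159.7   54.8]
circle at z=66 [ 495.3414395  -131.45850409] 860.256001648525 35
sil 0.69 2940 [0.6534, 0.4823]
sil 0.79 318 [0.6728, 0.4915]
```

View pics/t7.png

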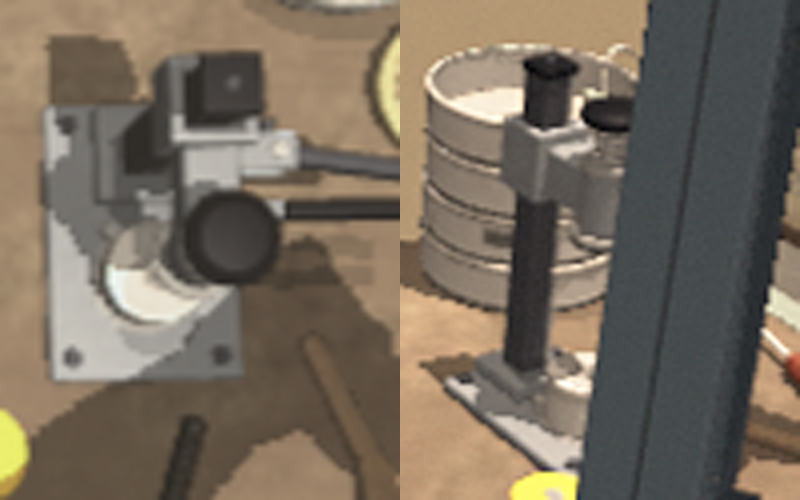

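Tin circle measures (546.7,-182.6), on the plunger axis within about 1 mm, with its lid still proud. Next: move over the grips and look.

{"fn": "send_rows", "kwargs": {
  "hand": [85, 85, 85, 85, 85, 85, 85, 85],
  "linear": [
    [13, 35, 0],
    [13, 40, 0],
    [13, 40, 0],
    [13, 40, 0],
    [13, 35, 0],
    [12, 27, 0],
    [0, 0, 0],
    [0, 0, 0]
  ],
  "turn": [0, 0, 0, 0, 0, 0, 0, 0]
}}

```text
time: 18.65
ee_pos: [581.1, -313.4, 314.6]
ee_rot: [-180.0, 0.0, 91.8]
force: [-0.0, 0.1, 0.3]
grip_width: 0.997
```

```bash
python3 look.py w8
```

```text
[ 581.1 -313.4  314.6] [-180.     0.    91.8] [-34.1  27.7  44.1 106.5  -0.   54.1] [-0.   0.1  0.3] 0.9970947849189571
grip_point 0.64 328 198 [ 586.  -301.3  230. ] [ 593.5 -365.1   -0.8]
loose_tin 0.72 326 199 [ 590.4 -364.1   12. ] [ 590.8 -367.8   -1. ]
loose_tin 0.67 297 45 [ 550.8 -185.3   12. ] [ 565.7 -215.   240.9]
```

View pics/w8.png

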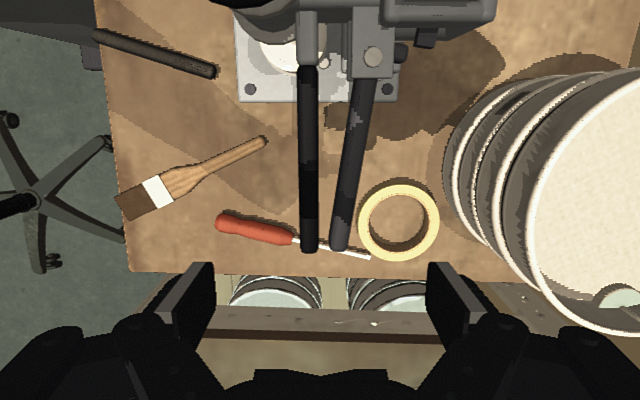

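The wrist view shows the front grip at (308,200) and the lever at (347,200), both between the open fingers.

```bash
python3 - <<'E'
import h
from h import *
z=np.load('w8.npz');h.cp=lambda n:{'view':z['V'],'intrinsics':z['K']}
C=cloud('wrist',z['D'])
for v in range(80,256,12):
    q=C[v,280:390];m=(q[:,2]>200)&(q[:,2]<260)
    if m.any():
        i=np.where(m)[0];g=np.split(i,np.where(np.diff(i)>2)[0]+1)
        print(v,[(k[0]+280,k[-1]+280,q[k,0].min().round(1),q[k,0].max().round(1),q[k,1].mean().round(),q[k,2].mean().round(1)) for k in g if len(k)>2])
E
```

```text
80 [(np.int64(297), np.int64(318), np.float64(566.1), np.float64(577.5), np.float64(-233.0), np.float64(241.5)), (np.int64(347), np.int64(382), np.float64(594.9), np.float64(615.8), np.float64(-231.0), np.float64(233.4))]
92 [(np.int64(297), np.int64(318), np.float64(566.1), np.float64(577.7), np.float64(-239.0), np.float64(241.5)), (np.int64(352), np.int64(375), np.float64(597.2), np.float64(609.3), np.float64(-238.0), np.float64(240.6))]
104 [(np.int64(297), np.int64(318), np.float64(566.2), np.float64(577.9), np.float64(-245.0), np.float64(241.6)), (np.int64(350), np.int64(372), np.float64(596.5), np.float64(608.0), np.float64(-244.0), np.float64(240.6))]
116 [(np.int64(297), np.int64(318), np.float64(566.3), np.float64(578.1), np.float64(-252.0), np.float64(241.4)), (np.int64(348), np.int64(370), np.float64(595.7), np.float64(607.2), np.float64(-251.0), np.float64(241.2))]
128 [(np.int64(298), np.int64(318), np.float64(566.9), np.float64(578.3), np.float64(-258.0), np.float64(241.5)), (np.int64(346), np.int64(368), np.float64(594.9), np.float64(606.6), np.float64(-257.0), np.floa
[... 1542 characters left out ...]
64(-307.0), np.float64(240.2))]
224 [(np.int64(300), np.int64(318), np.float64(569.0), np.float64(580.0), np.float64(-315.0), np.float64(241.4)), (np.int64(330), np.int64(351), np.float64(587.9), np.float64(600.3), np.float64(-315.0), np.float64(240.3))]
236 [(np.int64(300), np.int64(318), np.float64(569.1), np.float64(580.2), np.float64(-323.0), np.float64(241.6)), (np.int64(328), np.int64(349), np.float64(586.9), np.float64(599.4), np.float64(-323.0), np.float64(240.1))]
248 [(np.int64(300), np.int64(318), np.float64(569.2), np.float64(580.5), np.float64(-331.0), np.float64(241.3)), (np.int64(330), np.int64(346), np.float64(588.0), np.float64(597.9), np.float64(-330.0), np.float64(241.6))]
```

{"fn": "send_rows", "kwargs": {
  "hand": [85, 85, 85, 85, 85, 85, 85, 85],
  "linear": [
    [0, 0.5, 20],
    [0, 0, 25],
    [0, 0, 20],
    [0, 0, 15],
    [0, 0, 10],
    [0, 0, 0],
    [0, 0, 0],
    [0, 0, 0]
  ],
  "turn": [0, 0, 0, 0, 0, 0, 0, 0]
}}

```text
time: 19.9
ee_pos: [582.4, -313.3, 225.9]
ee_rot: [179.9, 0.1, 91.8]
force: [0.1, -0.1, -0.2]
grip_width: 0.995
```

{"fn": "send_rows", "kwargs": {
  "hand": [60, 45, 36, 30, 24, 20, 20, 20],
  "linear": [
    [0, 0, 0],
    [0, 0, 0],
    [0, 0, 0],
    [0, 0, 0],
    [0, 0, 0],
    [0, 0, 0],
    [0, 0, 0],
    [0, 0, 0]
  ],
  "turn": [0, 0, 0, 0, 0, 0, 0, 0],
  "force": 40
}}

```text
time: 20.9
ee_pos: [580.4, -312.8, 224.8]
ee_rot: [-179.8, -0.0, 91.8]
force: [-5.1, 1.2, 3.6]
grip_width: 0.289
```

```bash
python3 -c "
from h import *
s=r.state();print(s['ee_pos'],s['ee_rot'],s['force'],s['grip_width']*85.4,s['time'])"
```

```text
[ 580.37566039 -312.84805276  224.81188826] [-1.79819679e+02 -3.95488778e-02  9.17631975e+01] [-5.10724831  1.16697481  3.6023054 ] 24.644463346945617 20.9
```

The grips are fully squeezed (24.6 mm, as expected that far out). Sliding the head down.

{"fn": "send_rows", "kwargs": {
  "hand": [20, 20, 20, 20, 20, 20, 20, 20],
  "linear": [
    [0, 0, 5],
    [0, 0, 10],
    [0, 0, 12],
    [0, 0, 14],
    [0, 0, 14],
    [0, 0, 14],
    [0, 0, 12],
    [0, 0, 10]
  ],
  "turn": [0, 0, 0, 0, 0, 0, 0, 0]
}}

```text
time: 21.9
ee_pos: [580.4, -312.9, 133.3]
ee_rot: [-179.8, -0.0, 91.8]
force: [-5.2, 1.1, 5.4]
grip_width: 0.284
```

{"fn": "send_rows", "kwargs": {
  "hand": [20, 20, 20, 20, 20, 20, 20, 20],
  "linear": [
    [0, 0, 6],
    [0, 0, 4],
    [0, 0, 3],
    [0, 0, 2],
    [0, 0, 1],
    [0, 0, 1],
    [0, 0, 0],
    [0, 0, 0]
  ],
  "turn": [0, 0, 0, 0, 0, 0, 0, 0]
}}

```text
time: 22.9
ee_pos: [580.4, -312.9, 119.5]
ee_rot: [-179.9, 0.0, 91.8]
force: [-8.6, 4.2, 12.9]
grip_width: 0.287
```

```bash
python3 -c "
from h import *
s=r.state();print(s['ee_pos'],s['ee_rot'],s['force'],s['grip_width']*85.4,s['time'])"
```

```text
[ 580.43790439 -312.89151696  119.52640496] [-1.79888444e+02  2.91067592e-02  9.17722392e+01] [-8.58231454  4.15461949 12.86474636] 24.52732554121588 22.9
```

{"fn": "send_rows", "kwargs": {
  "hand": [20, 20, 20, 20, 20, 20, 20, 20],
  "linear": [
    [0, 0, 1],
    [0, 0, 1],
    [0, 0, 0],
    [0, 0, 0],
    [0, 0, 0],
    [0, 0, 0],
    [0, 0, 0],
    [0, 0, 0]
  ],
  "turn": [0, 0, 0, 0, 0, 0, 0, 0]
}}

```text
time: 23.9
ee_pos: [580.5, -312.9, 119.5]
ee_rot: [-179.9, 0.1, 91.8]
force: [-11.1, 4.3, 18.7]
grip_width: 0.288
```

{"fn": "send_rows", "kwargs": {
  "hand": [24, 28, 32, 38, 50, 65, 80, 85],
  "linear": [
    [0, 0, 0],
    [0, 0, 0],
    [0, 0, 0],
    [0, 0, 0],
    [0, 0, 0],
    [0, 0, 0],
    [0, 0, 0],
    [0, 0, 0]
  ],
  "turn": [0, 0, 0, 0, 0, 0, 0, 0]
}}

```text
time: 24.9
ee_pos: [580.9, -312.6, 113.6]
ee_rot: [-179.8, -0.1, 91.8]
force: [-1.1, 0.5, 0.6]
grip_width: 0.999
```

{"fn": "send_rows", "kwargs": {
  "hand": [85, 85, 85, 85, 85, 85, 85, 85],
  "linear": [
    [0, 0, 0],
    [0, 0, -5],
    [0, 0, -20],
    [0, 0, -40],
    [0, 0, -40],
    [0, 0, -40],
    [0, 0, -40],
    [0, 0, -10]
  ],
  "turn": [0, 0, 0, 0, 0, 0, 0, 0]
}}

```text
time: 25.9
ee_pos: [582.8, -313.6, 314.2]
ee_rot: [179.7, 0.2, 91.8]
force: [0.7, 0.0, -1.3]
grip_width: 1.0
```

```bash
python3 look.py w9; python3 - <<'E'
import h
from h import *
z=np.load('w9.npz');h.cp=lambda n:{'view':z['V'],'intrinsics':z['K']}
C=cloud('wrist',z['D'])
for v in range(60,250,20):
    q=C[v,270:400];m=(q[:,2]>90)&(q[:,2]<160)
    if m.any():
        i=np.where(m)[0];g=np.split(i,np.where(np.diff(i)>2)[0]+1)
        print(v,[(int(k[0]+270),q[k,0].min().round(1),q[k,0].max().round(1),q[k,1].mean().round(),q[k,2].mean().round(1)) for k in g if len(k)>2])
E
```

```text
[ 582.8 -313.6  314.2] [179.7   0.2  91.8] [-34.1  27.3  43.6 105.9  -0.   54.1] [ 0.7  0.  -1.3] 0.9997017112401815
grip_point 0.68 326 165 [ 585.9 -281.4  230. ] [ 592.5 -324.4   -1. ]
60 [(301, np.float64(565.3), np.float64(576.7), np.float64(-214.0), np.float64(135.3)), (335, np.float64(594.1), np.float64(624.1), np.float64(-213.0), np.float64(138.7))]
80 [(302, np.float64(566.4), np.float64(577.1), np.float64(-229.0), np.float64(134.8)), (335, np.float64(594.7), np.float64(616.5), np.float64(-228.0), np.float64(140.8))]
100 [(302, np.float64(566.7), np.float64(577.6), np.float64(-245.0), np.float64(134.9)), (341, np.float64(600.3), np.float64(612.1), np.float64(-244.0), np.float64(133.9))]
120 [(302, np.float64(566.9), np.float64(578.0), np.float64(-261.0), np.float64(134.8)), (341, np.float64(600.7), np.float64(612.0), np.float64(-260.0), np.float64(134.4))]
140 [(303, np.float64(568.1), np.float64(578.5), np.float64(-278.0), np.float64(135.1)), (341, np.float64(601.2), np.float64(613.3), np.float64(-277.0), np.float64(134.7))]
160 [(303, np.float64(568.4), np.float64(579.8), np.float64(-295.0), np.float64(134.8)), (341, np.float64(601.9), np.float64(613.2), np.float64(-294.0), np.float64(134.9))]
180 [(303, np.float64(568.7), np.float64(580.3), np.float64(-313.0), np.float64(135.0)), (340, np.float64(602.6), np.float64(614.4), np.float64(-312.0), np.float64(134.0))]
200 [(304, np.float64(570.0), np.float64(580.0), np.float64(-331.0), np.float64(135.1)), (341, np.float64(603.5), np.float64(614.5), np.float64(-330.0), np.float64(135.1))]
```

Lever is back parallel (span 45 mm, let go) and the grip tops are at z 135, so the head is locked at about 0.12. Moving over the knob with closed fingers.

{"fn": "send_rows", "kwargs": {
  "hand": [60, 30, 0, 0, 0, 0, 0, 0],
  "linear": [
    [0, -20, 0],
    [10, -11.5, 0],
    [30, 0, 0],
    [35, 0, 0],
    [35, 0, 0],
    [22, 0, 0],
    [0, 0, 20],
    [0, 0, 20]
  ],
  "turn": [0, 0, 0, 0, 0, 0, 0, 0]
}}

```text
time: 27.15
ee_pos: [546.2, -181.7, 268.3]
ee_rot: [-179.9, 0.0, 91.8]
force: [0.2, -0.7, -0.7]
grip_width: -0.002
```

```bash
python3 -c "
from h import *
s=r.state();print(s['ee_pos'],s['ee_rot'],s['force'],s['grip_width']*85.4,s['time'])
I,D=cams.grab_frame('top')
for o in finder.pinpoint('top','knob_top'): print(o['p'],onplane('top',o['at'][0]*640,o['at'][1]*400,203))
C=cloud('top',D);m=(abs(C[...,0]-547)<50)&(abs(C[...,1]+182)<50)&(C[...,2]>190)&(C[...,2]<212);print(m.sum(),C[m].mean(0) if m.any() else '')"
```

```text
[ 546.17787943 -181.68834035  268.30895743] [-1.79948991e+02  1.77080121e-03  9.18434371e+01] [ 0.19181208 -0.67677593 -0.67935383] -0.1617072019211973 27.15
0.68 [ 558.16830571 -184.43363309  203.        ]
150 [ 544.67208562 -175.01009113  199.73550468]
```

{"fn": "send_rows", "kwargs": {
  "hand": [0, 0, 0, 0, 0, 0, 0, 0],
  "linear": [
    [0, 0, 15],
    [0, 0, 15],
    [0, 0, 10],
    [0, 0, 6],
    [0, 0, 4],
    [0, 0, 4],
    [0, 0, 4],
    [0, 0, 4]
  ],
  "turn": [0, 0, 0, 0, 0, 0, 0, 0]
}}

```text
time: 28.25
ee_pos: [546.6, -182.2, 209.0]
ee_rot: [179.9, 0.1, 91.8]
force: [-1.3, -0.4, 5.9]
grip_width: 0.003
```

{"fn": "send_rows", "kwargs": {
  "hand": [0, 0, 0, 0, 0, 0, 0, 0],
  "linear": [
    [0, 0, 4],
    [0, 0, 4],
    [0, 0, 4],
    [0, 0, 4],
    [0, 0, 0],
    [0, 0, 0],
    [0, 0, 0],
    [0, 0, 0]
  ],
  "turn": [0, 0, 0, 0, 0, 0, 0, 0]
}}

```text
time: 29.25
ee_pos: [546.7, -182.2, 194.0]
ee_rot: [179.9, 0.1, 91.8]
force: [-2.9, 0.7, 7.5]
grip_width: 0.0
```

{"fn": "send_rows", "kwargs": {
  "hand": [0, 0, 0, 0, 0, 0, 0, 0],
  "linear": [
    [0, 0, 2],
    [0, 0, 2],
    [0, 0, 2],
    [0, 0, 2],
    [0, 0, 0],
    [0, 0, 0],
    [0, 0, 0],
    [0, 0, 0]
  ],
  "turn": [0, 0, 0, 0, 0, 0, 0, 0]
}}

```text
time: 30.25
ee_pos: [546.7, -182.2, 188.4]
ee_rot: [179.8, 0.1, 91.8]
force: [-4.2, 3.0, 14.5]
grip_width: 0.002
```

{"fn": "send_rows", "kwargs": {
  "hand": [0, 0, 0, 0, 0, 0, 0, 0],
  "linear": [
    [0, 0, 1],
    [0, 0, 1],
    [0, 0, 1],
    [0, 0, 1],
    [0, 0, 0],
    [0, 0, 0],
    [0, 0, 0],
    [0, 0, 0]
  ],
  "turn": [0, 0, 0, 0, 0, 0, 0, 0]
}}

```text
time: 31.25
ee_pos: [546.8, -182.3, 188.3]
ee_rot: [179.6, 0.2, 91.8]
force: [-9.0, 4.5, 26.1]
grip_width: -0.003
```

The plunger is at its hard stop: TCP 188.3, fingertips at 177 = 203 − 26, force 26 N. Backing up.

{"fn": "send_rows", "kwargs": {
  "hand": [0, 0, 0, 0, 0, 0, 0, 0],
  "linear": [
    [0, 0, -5],
    [0, 0, -7],
    [0, 0, -8],
    [0, 0, -10],
    [0, 0, -20],
    [0, -10, -30],
    [0, -40, -30],
    [0, -50, -20]
  ],
  "turn": [0, 0, 0, 0, 0, 0, 0, 0]
}}

```text
time: 32.25
ee_pos: [446.1, -185.5, 310.3]
ee_rot: [180.0, 0.0, 91.9]
force: [-1.0, 0.3, 0.6]
grip_width: -0.001
```

{"fn": "send_rows", "kwargs": {
  "hand": [0, 0, 0, 0, 0, 0, 0, 0],
  "linear": [
    [-30, -20, 0],
    [-40, -20, 0],
    [-50, -10, 0],
    [-50, 0, 0],
    [-40, 0, 0],
    [-20, 0, 0],
    [0, 0, 0],
    [0, 0, 0]
  ],
  "turn": [0, 0, 0, 0, 0, 0, 0, 0]
}}

```text
time: 33.25
ee_pos: [403.7, -416.0, 309.5]
ee_rot: [-180.0, -0.1, 91.8]
force: [0.4, -0.1, -0.4]
grip_width: -0.001
```

```bash
python3 - <<'E'
from h import *
s=r.state();print(s['ee_pos'],s['force'],s['time'])
L=[]
for n in('top','scene'):
    I,D=cams.grab_frame(n);C=cloud(n,D);L.append(I)
    for o in finder.silhouettes(n,'loose_tin'):
        P=C[o['mask']];q=np.median(P,0)
        print(n,round(o['p'],2),len(P),q.round(1))
    if n=='top':
        m=(abs(C[...,0]-547)<35)&(abs(C[...,1]+182)<35)&(C[...,2]>185)&(C[...,2]<225);print('knob',m.sum(),np.median(C[m],0))
    for o in finder.pinpoint(n,'wash_bottle')[:1]:print('bottle',onplane(n,o['at'][0]*640,o['at'][1]*400,0).round())
def crop(I,u,v,w,h): return cv2.resize(I[v:v+h,u:u+w],(400,500),interpolation=cv2.INTER_CUBIC)
save(np.hstack([crop(L[0],385,150,80,100),crop(L[1],350,120,100,125)]),'t10.png')
E
```

```text
[ 403.71604242 -416.00699428  309.45170099] [ 0.44285681 -0.08761633 -0.43903214] 33.25
top 0.75 85 [ 538.7 -162.8   56. ]
top 0.75 317 [501.2  75.7  47.6]
top 0.73 371 [617.1 520.1  42.4]
top 0.64 309 [454.5 348.7  43.4]
top 0.62 321 [428.8 -70.3  43.8]
top 0.59 114 [ 537.8 -164.9   54.3]
knob 268 [ 547.4188765  -184.04714033  200.2663848 ]
bottle [674.  62.   0.]
scene 0.92 493 [599.  528.5  42.5]
scene 0.77 252 [417.1 -48.8  42.3]
scene 0.75 559 [437.  358.5  42.8]
scene 0.53 184 [ 539.4 -159.4   50.4]
bottle [682.  75.   0.]
```

View pics/t10.png

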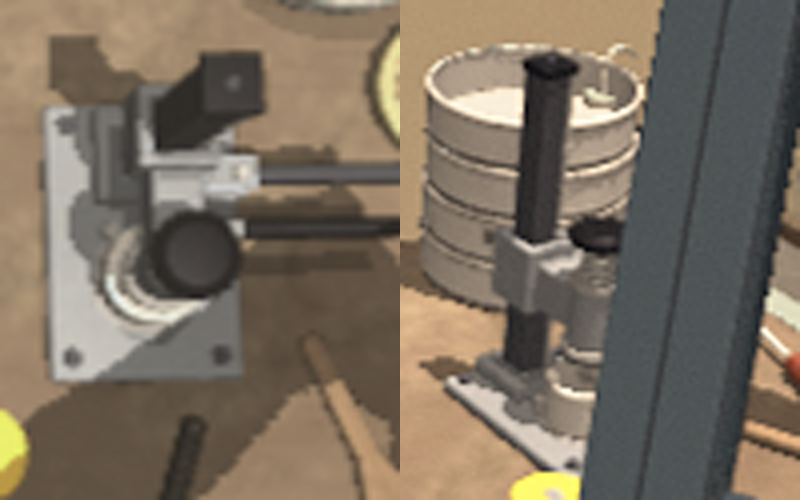

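The tin stands centred under the plunger with its top at about 55 mm (12 + 44 = closed). The knob is back up and the levers are parallel.

```bash
python3 -c "
from cell import r
print(r.hand_in())"
```

```text
the job is handed in; nothing more can be done
None
```

I closed the loose tin in the press and handed the job in at about 33 s. No verdict was reported.

- **Placing the tin:** The moves never let the hand tilt, so I could not bring the tin in tilted as the task describes. I set it upright on the front of the base plate and pushed it under the plunger with the back of an open finger. It measured about 1 mm from the plunger axis, with the lid still proud. I stopped by position, so I did not confirm that it touches both stop pins.
- **Locking the head:** I squeezed the grips, slid the head down to its end stop and let go. Afterwards the lever was parallel to the front grip and the head read about 0.12 m, so it is locked in the lowest notch.
- **Pressing the lid:** I pushed the knob to its hard stop, a 26 mm stroke with 26 N at the end, then backed off.

**Last checks:**
- The lid top is at about 50–56 mm above the bench, depending on the view, down from about 64–66 mm. Fully closed is 56 mm.
- The knob read about 200 mm against a nominal 203 mm. The camera's depth noise is several millimetres, so this only roughly confirms the plunger is back up.
- The arm is clear of everything.
- One closed tin and the wash bottle were found in place. The bottle's position was only roughly located. The other closed tin was not reported in the last pictures, but the hand never went near it after the pick.
- A finger may have lightly brushed the loose rod in front of the press during the push.

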